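Step the stage controller four clicks and confirm

ROBOT

A 6-joint arm with a two-finger parallel gripper is mounted at the origin on a cart in front of the work surface, level with it; the furniture and walls round the work are solid. World frame = base frame: x ahead of the robot, y to its left, z up, the work surface at z = 0. Lengths are in m, angles in degrees, forces in N, time in s.
With the tool pointing down it reaches from about 0.4 to 0.825 m from the base axis. Payload 7 kg.
Tool frame: the origin (TCP) lies at the very end of the fingers, on their centre line; the grasp point (between the pads) lies 19 mm behind it; z points along the fingers, y is the line along which they close (so a half turn about z gives the same grasp; the last joint's range is limited). The gripper opens to 88 mm and grips with 3 to 60 N. Pads are 19 mm wide; open, the fingers measure 130 mm over their backs; the gripper's body (78 mm by 193 mm) begins 47 mm behind the grasp point.
Start: joints at [92.596, 20.546, 0.682, 0, -70.136, -16.507], TCP at [0.162, 0.655, 0.204] pointing down, gripper open.
Joint ranges: [-176.03, 176.03], [-82.01, 121.73], [-58.28, 71.71], [-173.87, 95.51], [-174.79, -0.11], [-173.66, 173.66]. Speed limits (degrees/s): [136.94, 136.94, 172.46, 180, 180, 180].

INTERFACE

Orientations are given as [roll, pitch, yaw] about the fixed x, y, z axes, in that order (R = Rz(yaw) Ry(pitch) Rx(roll)).
In Python, from plant import get_state, imaging, r, finder gives the robot as it stands.
- The arm moves only by the shell command python3 -m handwheel 'ROWS' [FORCE]. ROWS is JSON, a list of rows, each a list of 5 numbers: the closure, from 0 (fully open) to 1 (shut), then the shift along the world's x, y, z in cm, then the turn about the world's z in degrees. A call has 1 to 8 rows; each row is the pose to reach, as a shift and turn from the pose commanded when the call began; what a row does not reach only later rows make up. A row lasts 1/8 s, in which the tool goes at most 62.5 mm and 10.7 degrees, less where a joint would pass 70% of its speed; a pose out of reach is approached as far as the arm can. A call with a gripper value outside its range is refused whole. The fingers move at their own pace and stop on an object; FORCE is the grip in N (left out, the last holds). Time passes only in rows, so rows that repeat a pose let the fingers close. It gives the time, the measured TCP pose, the force, the opening and the grip force at its end, in the units of the state.
- get_state(): the state, without advancing time (a new reading comes with each control period).
- imaging.capture(name): name is "side" or "top" or "wrist"; returns (picture, depth): 480x640x3 uint8, red, green, blue; 480x640 float32, m along the optical axis (not along the pixel's ray), 0 where there is no reading.
- imaging.get_calibration(name): a dict with "fx", "fy", "cx", "cy" (pixels), "rvec" (rotation vector, rad) and "tvec" (3), from world to camera coordinates, as OpenCV has them; the wrist camera has in their place "hand_eye" (4x4, takes a point from camera to tool coordinates, whose origin is the TCP and whose axes are the flange's). Camera axes: x right, y down, z forward; pixel columns grow to the right and rows downward; lengths in m; the calibration is good to about 2 mm. A picture is of the moment at which its call begins: read the wrist's pose just before it. get_calibration takes no time and is no camera call.
- r.close_job(): hands the job in; it is judged then, once.
Trained networks look in the newest picture that a camera, given by its name, has taken for a name from the list of things; names that differ only in an ending like _2 or _b are one class to them, and where a whole thing is asked for, a point or a joint stands for the part that bears it (a point fixed in the world has none). Each returns a list of dicts, best first, with "p" (0 to 1); they miss things now and then, are a little off and sometimes report something else, mostly with a low value. They report only what shows in the picture. A call takes as long as a camera call.
- finder.cut_out(camera, query): "region" (480x640 bool, what is visible of it) and "pixel" ([column, row] in pixels, amid what is visible of it).
The state is a dict: "time_s": time; "joints": joint angles; "qd": joint speeds; "joint_torque": joint torques, N m; "tcp_pos": TCP position; "eef_rot": TCP orientation; "contact_force": force on the tool from outside, world axes, zero at the start; "moment": the same for the moment, N m; "gripper_width": finger opening in m; "gripper_force": force on a finger pad.
Only numpy, scipy, OpenCV 4.12 (cv2) and the standard library are available. Lean on these libraries where they do the work, as an engineer would, in place of code of your own. Each camera call takes 0.05 s, during which the arm holds its last target. There are 200 camera calls.

TASK

On the small bench controller, turn the click dial exactly four clicks clockwise (seen from above), without ever going past the fourth click and without pushing it in on the way. Let go of it there; then push the dial gently straight down to its stop with the closed fingertips to confirm the new setting, and let it spring back up. Leave the things standing round the controller where they are.

Things in the scene. Friction and masses are not known exactly. Their poses are not given: they have to be found in the camera images.
- controller: Low grey instrument case with an aluminium top plate, fixed to the worktop, 125 (x) x 100 (y) x 45 mm high. Origin: centre of its underside; z up. A dark display window (20 x 62 mm) lies on the top toward its +x side, the dial toward its -x side: the dial's upright axis stands 12 mm from the case centre toward the case's own -x.
- dial_grip (a point): Centre of the top face of the dial's grip, on the dial's axis, 81.5 mm over the worktop while the dial is up. The grip is a black ribbed cylinder, 34 mm diameter, 25 mm tall, below this point; pinch it across any diameter. 5 mm under it lies a flat aluminium skirt, 54 mm diameter, its top 30 mm below this point (pointer ridge 2 mm higher); the case top is 36.5 mm below.
- dial_cap (a joint): How far (rad) the grip is wound ahead of the skirt, clockwise positive; 0 when let go. The grip drives the skirt through a spring (0.19 N m/rad): wound some 33 to 40 degrees ahead, the skirt jumps one click and the grip stays ahead by the rest. So the hand turns further than the clicks it makes; let go, the grip springs back in line and the skirt keeps its click.
- dial_pointer (a point): Outer end of the raised pointer ridge on top of the skirt, 26 mm from the dial's axis, 28.5 mm lower than dial_grip; it turns with the skirt, which is the click wheel and alone tells the clicks. Fifteen engraved marks, 24 degrees apart, stand round the skirt on the case, one for each click.
- dial (a joint): Angle of the skirt (click wheel) in rad, growing clockwise seen from above; one click is 24 degrees (0.4189 rad). At the start it rests at 0, 1 or 2 clicks (0, 0.419 or 0.838); four clicks clockwise is 1.676 rad more than that. It can turn on, so nothing but the clicks marks the fourth.
- dial_push (a joint): How far the dial's grip is pushed down toward the skirt, in m (the skirt stays): 0 up, 0.004 at its rigid stop. A spring lifts it again; it takes about 2 N to start it and about 6 N to hold it at the stop. Over 25 N on it while it is down, a grip on it counted in, spoils it, so push with the grip let go.
- vial: Clear sample vial with black cap, 30 mm diameter, 50 mm tall, loose beside the controller; origin at the centre of its underside. Bystander.
- fuse_tin: Small tin with a green lid, 40 x 56 x 22 mm, loose beside the controller; origin at the centre of its underside. Bystander.
- terminal_block: White terminal block, 18 x 52 x 20 mm, loose beside the controller; origin at the centre of its underside. Bystander.

How it is judged (in metres and radians):
On the way, in this order (a step that is already met when the one before it is completed fails the run):
1. the skirt rests four clicks clockwise of its start, with the dial up and let go (distance of dial_pointer from where it was at the start of the episode between 0.0356 and 0.04142 m and value of joint dial between 1.48702 and 2.70177 rad and value of joint dial_push below 0.0012 m and contact force between the fingers and controller below 0.5 N), for 0.2 s.
2. the dial is pushed down to its stop at that setting (distance of dial_pointer from where it was at the start of the episode between 0.0356 and 0.04142 m and value of joint dial between 1.48702 and 2.70177 rad and value of joint dial_push above 0.0034 m), for 0.1 s.
At the end, for the whole second after the job is handed in: The skirt rests four clicks (within 0.4 click) clockwise of where it started, the dial has sprung back up (within 0.8 mm) after being pushed to its stop (at least 3.4 of 4 mm), and each bystander stands within 10 mm of where it was (distance of dial_pointer from where it was at the start of the episode between 0.0356 and 0.04142 m and value of joint dial between 1.48702 and 2.70177 rad and value of joint dial_push below 0.0008 m and velocity of joint dial between -0.05 and 0.05 rad/s and distance of each of vial, fuse_tin, terminal_block from where it was at the start of the episode below 0.01 m); the robot touches nothing.
It fails at once if the skirt went more than half a click past the fourth click (distance of dial_pointer from where it was at the start of the episode above 0.0427 m).
It fails at once if the dial was pushed in more than 2 mm before the fourth click (value of joint dial_push above 0.002 m and distance of dial_pointer from where it was at the start of the episode below 0.0356 m).
It fails at once if the dial was pushed with more than 25 N (grip included) (value of joint dial_push above 0.002 m and contact force between the fingers and controller above 25 N).
It fails at once if a bystander was knocked over or moved more than 20 mm (distance of any of vial, fuse_tin, terminal_block from where it was at the start of the episode above 0.02 m or angle between any of vial, fuse_tin, terminal_block's own z axis and vertical above 0.5 rad).
It also fails if it takes over 66 s, if anything falls off the work surface, if the arm or the gripper's body presses on something with over 40 N, if the wrist force passes 120 N, or if a joint passes its speed limit or range.

## Working session

There is one attempt and no reset: what is moved stays moved. The work goes in short steps, Python scripts to look and compute and a shell command to move; the robot and the scene stay as the last step left them, time stands still between calls to the robot, and variables do not carry over. Pictures are saved under pics/ and viewed, at most 10 in all, crops included, and the job is handed in when it is done.

```bash
mkdir -p pics; ls; cat > h.py <<'E'
import numpy as np, cv2
from scipy.spatial.transform import Rotation as R
from plant import get_state, imaging, r, finder
def cam(name, st=None):
    c=imaging.get_calibration(name)
    K=np.array([[c['fx'],0,c['cx']],[0,c['fy'],c['cy']],[0,0,1]])
    if 'hand_eye' in c:
        st=st or get_state()
        T=np.eye(4);T[:3,:3]=R.from_euler('xyz',st['eef_rot'],degrees=True).as_matrix();T[:3,3]=st['tcp_pos']
        return K,T@np.array(c['hand_eye'])
    M=np.eye(4);M[:3,:3]=cv2.Rodrigues(np.array(c['rvec'],float))[0];M[:3,3]=np.ravel(c['tvec'])
    return K,np.linalg.inv(M)
def ray(K,T,px):
    d=T[:3,:3]@np.linalg.inv(K)@np.array([px[0],px[1],1.]);return T[:3,3],d
def atz(K,T,px,z):
    o,d=ray(K,T,px);return o+d*(z-o[2])/d[2]
def cloud(K,T,dep,reg):
    v,u=np.nonzero(reg&(dep>0));d=dep[v,u]
    P=(np.linalg.inv(K)@np.stack([u,v,np.ones_like(u)]))*d
    return (T[:3,:3]@P).T+T[:3,3]
E
python3 - <<'E'
from h import *
print(get_state())
for n in ['top','side','wrist']:
    K,T=cam(n); im,d=imaging.capture(n); cv2.imwrite(f'pics/{n}0.png',im[:,:,::-1])
    print(n,T[:3,3].round(3),T[:3,2].round(2))
    for q in ['controller','dial_grip','vial','fuse_tin','terminal_block','dial_pointer']:
        for x in finder.cut_out(n,q)[:2]:
            P=cloud(K,T,d,x['region'])
            print(q,round(x['p'],2),np.round(x['pixel']),x['region'].sum(), P.mean(0).round(3) if len(P) else '', np.percentile(P,[2,98],axis=0).round(3).tolist() if len(P) else '')
E
```

```text
pics
{'time_s': 0.0, 'joints': array([ 9.25956318e+01,  2.05900827e+01,  6.35645315e-01, -1.99905930e-02,
       -7.01354723e+01, -1.65075148e+01]), 'qd': array([ 0.05101398,  0.03827845, -0.00316668, -0.13100881, -0.02371729,
       -0.0404919 ]), 'joint_torque': array([-1.27568356e-06, -5.82721245e+01,  2.93058693e+01,  6.99716493e+00,
        7.05792612e-03, -1.60461550e-04]), 'tcp_pos': array([0.16218552, 0.65470312, 0.2031526 ]), 'eef_rot': array([ 1.79908456e+02, -7.53140584e-03, -1.39186844e+01]), 'contact_force': array([ 0.48932656,  0.09859096, -0.13449087]), 'moment': array([0.01451843, 0.02791152, 0.00899999]), 'gripper_force': 0.0, 'gripper_width': 0.08737249003934276}
top [0.284 0.062 1.067] [ 0.19  0.01 -0.98]
controller 0.61 [324. 246.] 2786 [0.472 0.034 0.047] [[0.412, -0.015, 0.002], [0.536, 0.082, 0.084]]
dial_grip 0.71 [327. 249.] 245 [0.462 0.034 0.081] [[0.446, 0.018, 0.052], [0.48, 0.05, 0.086]]
vial 0.59 [278. 233.] 172 [0.486 0.14  0.045] [[0.474, 0.126, 0.001], [0.507, 0.154, 0.055]]
fuse_tin 0.76 [372. 235.] 450 [ 0.499 -0.072  0.022] [[0.475, -0.098, 0.008]
[... 319 characters left out ...]
0.058, 0.086]]
side [0.492 0.925 0.522] [-0.01 -0.89 -0.46]
controller 0.87 [312. 255.] 3421 [0.473 0.061 0.041] [[0.414, -0.003, 0.009], [0.535, 0.089, 0.081]]
dial_grip 0.71 [320. 232.] 416 [0.462 0.035 0.069] [[0.445, -0.146, -0.0], [0.479, 0.055, 0.082]]
vial 0.74 [305. 288.] 502 [0.487 0.151 0.031] [[0.474, 0.136, 0.004], [0.498, 0.157, 0.051]]
fuse_tin 0.46 [294. 229.] 187 [ 0.501 -0.073  0.022] [[0.482, -0.096, 0.019], [0.522, -0.039, 0.031]]
terminal_block 0.91 [296. 352.] 359 [0.497 0.291 0.016] [[0.485, 0.266, -0.0], [0.509, 0.313, 0.02]]
dial_pointer 0.92 [319. 238.] 610 [0.462 0.046 0.064] [[0.44, 0.026, 0.049], [0.484, 0.061, 0.082]]
wrist [0.231 0.638 0.386] [-0.26  0.07 -0.96]
```

```bash
python3 -m handwheel '[[0,2,-4,0,0],[0,4,-8,0,0],[0,6,-12,0,0],[0,8,-16,0,0],[0,10,-20,0,0],[0,12,-25,0,0],[0,14,-29,0,0],[0,15,-31,0,0]]'
python3 -m handwheel '[[0,2,-4,0,0],[0,4,-8,0,0],[0,6,-12,0,0],[0,8,-16,0,0],[0,10,-20,0,0],[0,12,-25,0,0],[0,14,-29,0,0],[0,14.9,-31.1,0,0]]'
python3 -m handwheel '[[0,0,0,0,0],[0,0,0,0,0],[0,0,0,0,0],[0,0,0,0,0]]'
python3 - <<'E'
from h import *
s=get_state();print(s['joints'],s['tcp_pos'],s['eef_rot'])
K,T=cam('wrist',s);im,d=imaging.capture('wrist');cv2.imwrite('pics/w1.png',im[:,:,::-1])
print(T[:3,3])
for q in ['controller','dial_grip','dial_pointer']:
    for x in finder.cut_out('wrist',q)[:2]:
        P=cloud(K,T,d,x['region']); print(q,round(x['p'],2),np.round(x['pixel']),x['region'].sum(),P.mean(0).round(3),np.percentile(P,[2,98],axis=0).round(3).tolist())
        (c,wh,a)=cv2.minAreaRect(np.argwhere(x['region'])[:,::-1].astype(np.float32));print(c,wh,a)
E
```

```text
time_s: 2.05
tcp_pos: [0.3129, 0.3435, 0.2045]
eef_rot: [-179.9, -0.0, -14.0]
contact_force: [-0.7, 0.7, 0.8]
gripper_width: 0.0876
gripper_force: 0.0
time_s: 3.05
tcp_pos: [0.4623, 0.0327, 0.2041]
eef_rot: [180.0, -0.0, -14.0]
contact_force: [-0.0, 0.5, 0.1]
gripper_width: 0.0878
gripper_force: 0.0
time_s: 3.55
tcp_pos: [0.4612, 0.0349, 0.2042]
eef_rot: [-180.0, -0.0, -13.8]
contact_force: [0.4, -0.7, 0.2]
gripper_width: 0.0876
gripper_force: 0.0
[ 2.88235438e+01  4.31583374e-02 -2.49203760e+01 -1.41311614e-03
 -6.50144120e+01  4.73391369e+01] [0.46121417 0.03488909 0.2041962 ] [-1.79984113e+02 -1.53495966e-02 -1.38379181e+01]
[0.52983657 0.0173494  0.38569176]
controller 0.66 [313. 194.] 18746 [0.479 0.035 0.049] [[0.416, -0.012, 0.04], [0.535, 0.082, 0.083]]
(309.911376953125, 190.57081604003906) (165.78916931152344, 126.8178939819336) 75.3236083984375
controller 0.42 [317. 224.] 1884 [0.463 0.035 0.081] [[0.446, 0.019, 0.061], [0.478, 0.05, 0.084]]
(317.1000061035156, 223.3000030517578) (47.85185241699219, 48.746280670166016) 26.56505012512207
dial_grip 0.85 [318. 225.] 1907 [0.463 0.035 0.08 ] [[0.445, 0.019, 0.053], [0.478, 0.051, 0.084]]
(316.5, 223.0) (50.0, 47.0) 90.0
dial_grip 0.73 [432. 136.] 3508 [ 0.499 -0.07   0.022] [[0.476, -0.098, 0.004], [0.522, -0.042, 0.024]]
(429.20574951171875, 136.13949584960938) (49.57553482055664, 74.48822021484375) 55.17551040649414
dial_pointer 0.89 [317. 216.] 3389 [0.465 0.034 0.068] [[0.441, 0.012, 0.051], [0.485, 0.059, 0.084]]
(316.5, 216.0) (64.0, 65.0) 90.0
```

View pics/w1.png

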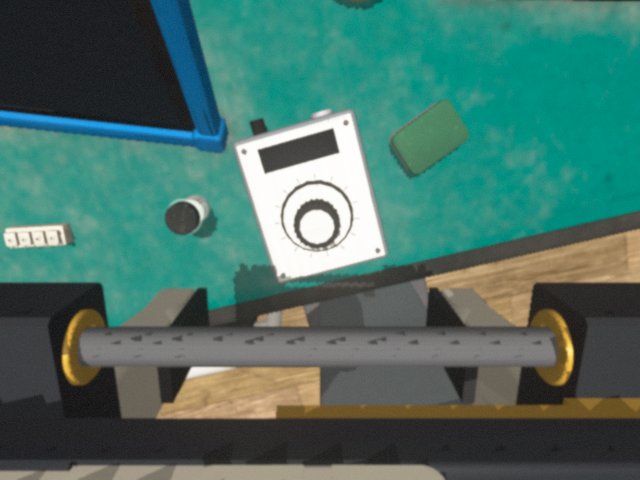

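```bash
python3 - <<'E'
from h import *
for n,(u,v) in [('wrist',(0,0))]:
    s=get_state();K,T=cam(n,s);im,d=imaging.capture(n)
    P=cloud(K,T,d,np.ones((480,640),bool))
    vv,uu=np.nonzero(d>0); m=(vv<270)
    Q=P[m]; h=Q[Q[:,2]>0.06]; h=h[np.hypot(h[:,0]-.461,h[:,1]-.035)>.03]
    print(len(h), h.min(0),h.max(0))
    print(np.percentile(h,[1,50,99],axis=0).round(3))
    rr=np.hypot(h[:,0]-.461,h[:,1]-.035);i=rr.argsort()[:400:50];print(h[i].round(3),rr[i].round(3))
    # dial fits
    x=finder.cut_out(n,'dial_grip')[0];C=cloud(K,T,d,x['region']);C=C[C[:,2]>.078]
    (c,rad)=cv2.minEnclosingCircle(C[:,:2].astype(np.float32));print('grip',c,rad,np.median(C,0),len(C))
    cv2.imwrite('pics/w2.png',cv2.resize(im[165:265,250:390,::-1],None,fx=5,fy=5,interpolation=cv2.INTER_CUBIC))
im,d=imaging.capture('side');x=finder.cut_out('side','dial_grip');K,T=cam('side')
C=cloud(K,T,d,x[0]['region']);C=C[C[:,2]>.05];print('side',x[0]['pixel'],C.mean(0),C.max(0),C.min(0))
cv2.imwrite('pics/s1.png',im[:,:,::-1])
E
```

```text
19078 [0.55791171 0.07131456 0.06000149] [0.63671126 0.23177914 0.14034071]
[[0.565 0.074 0.061]
 [0.607 0.132 0.099]
 [0.633 0.217 0.136]]
[[0.559 0.091 0.061]
 [0.56  0.095 0.064]
 [0.565 0.09  0.069]
 [0.568 0.087 0.066]
 [0.567 0.091 0.074]
 [0.568 0.09  0.076]
 [0.565 0.098 0.069]
 [0.568 0.095 0.073]] [0.113 0.116 0.118 0.119 0.12  0.121 0.122 0.122]
grip (0.4611624777317047, 0.03514349088072777) 0.01784357614815235 [0.46191023 0.03488277 0.08237671] 1668
side [319.2, 229.5] [0.46200069 0.04542307 0.07259778] [0.47926393 0.05645992 0.0837219 ] [0.44515578 0.02057017 0.05078986]
```

View pics/w2.png

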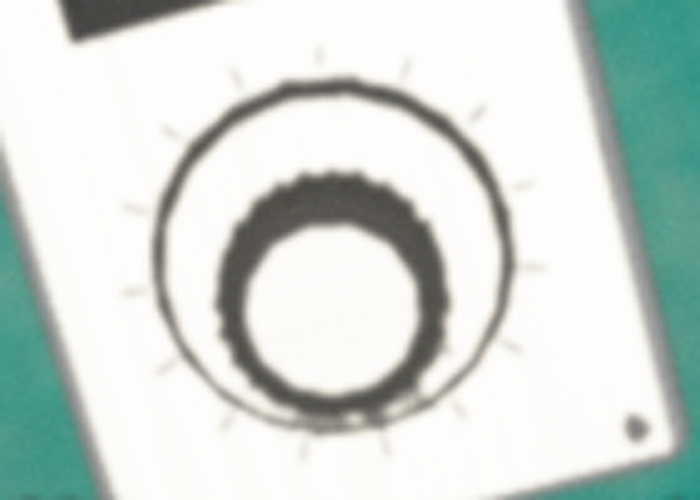

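View pics/s1.png

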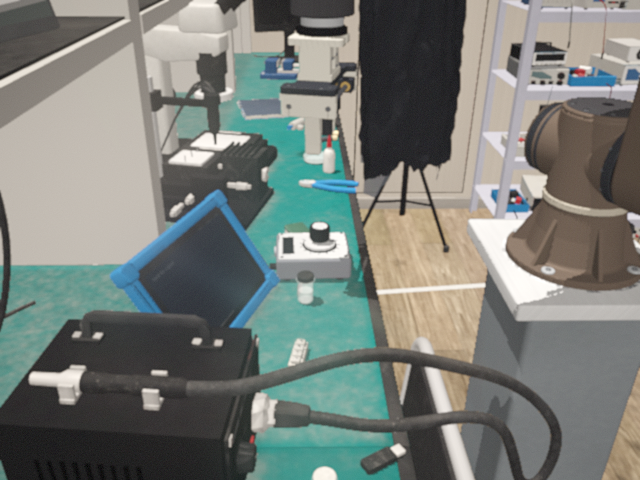

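```bash
python3 - <<'E'
from h import *
A=[]
for n in ['top','side','wrist']:
    K,T=cam(n);im,d=imaging.capture(n)
    P=cloud(K,T,d,np.ones((480,640),bool)); 
    if n=='wrist': P=P[np.nonzero(d>0)[0]<270]
    else: P=P[(np.abs(P[:,2])<.4)]
    P=P[(P[:,0]>.5)&(P[:,1]>.03)&(P[:,1]<.4)]   # tablet side, arm excluded by sector
    for z in np.arange(.05,.3,.03):
        q=P[(P[:,2]>z)&(P[:,2]<z+.03)]
        if n=='top' or n=='side': q=q[np.hypot(q[:,0]-.461,q[:,1]-.035)>.1]
        if len(q):
            rr=np.hypot(q[:,0]-.461,q[:,1]-.035);i=rr.argsort()[min(5,len(rr)-1)];print(n,round(z,2),len(q),q[i].round(3),rr[i].round(3))
    if n=='top': cv2.imwrite('pics/t1.png',cv2.resize(im[160:320,200:430,::-1],None,fx=3,fy=3,interpolation=cv2.INTER_CUBIC))
E
```

```text
top 0.05 632 [0.642 0.273 0.076] 0.299
top 0.08 939 [0.651 0.232 0.109] 0.273
top 0.11 1964 [0.658 0.193 0.137] 0.253
top 0.14 980 [0.659 0.168 0.164] 0.238
top 0.17 1 [0.778 0.037 0.177] 0.317
top 0.2 5 [0.776 0.037 0.225] 0.315
top 0.23 13 [0.737 0.034 0.258] 0.276
top 0.26 42 [0.735 0.033 0.285] 0.274
top 0.29 53 [0.735 0.032 0.292] 0.274
side 0.05 2519 [0.556 0.098 0.055] 0.114
side 0.08 3316 [0.574 0.094 0.084] 0.128
side 0.11 4981 [0.595 0.082 0.114] 0.142
side 0.14 2916 [0.611 0.078 0.141] 0.156
side 0.17 495 [0.735 0.034 0.175] 0.274
side 0.2 518 [0.735 0.04  0.227] 0.274
side 0.23 539 [0.735 0.031 0.255] 0.274
side 0.26 575 [0.735 0.039 0.278] 0.274
side 0.29 602 [0.518 0.118 0.319] 0.101
wrist 0.05 6668 [0.552 0.096 0.051] 0.11
wrist 0.08 8116 [0.571 0.089 0.081] 0.123
wrist 0.11 6363 [0.591 0.081 0.114] 0.137
wrist 0.14 2 [0.61  0.083 0.14 ] 0.156
```

View pics/t1.png

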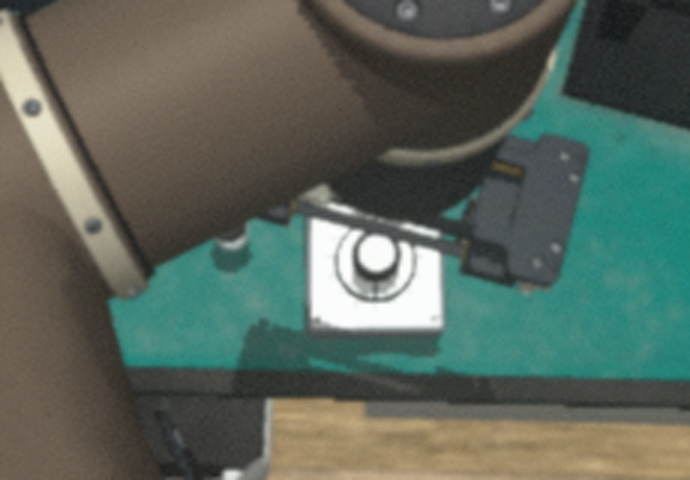

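```bash
python3 -m handwheel '[[0,0,0,0,10],[0,0,0,0,20],[0,0,0,0,30],[0,0,0,0,40],[0,0,0,0,50],[0,0,0,0,60],[0,0,0,0,66],[0,0,0,0,66]]'
cat > look.py <<'E'
from h import *
import sys
def rect(im,K,T,z,px=9000,hw=.036,c=(.4612,.035)):
    # orthorectify plane z, world x up, y left
    s=360; W=np.array([[c[0]+hw,c[1]+hw,z],[c[0]+hw,c[1]-hw,z],[c[0]-hw,c[1]-hw,z],[c[0]-hw,c[1]+hw,z]])
    C=np.linalg.inv(T); p=(C[:3,:3]@W.T).T+C[:3,3]; p=(K@p.T).T; p=p[:,:2]/p[:,2:]
    H=cv2.getPerspectiveTransform(p.astype(np.float32),np.float32([[0,0],[s,0],[s,s],[0,s]]))
    return cv2.createCLAHE(3,(4,4)).apply(cv2.cvtColor(cv2.warpPerspective(im,H,(s,s),flags=cv2.INTER_CUBIC),cv2.COLOR_RGB2GRAY))
if __name__=='__main__':
    s=get_state();K,T=cam('wrist',s);im,d=imaging.capture('wrist')
    out=[rect(im,K,T,.052)]
    if len(sys.argv)>2:
        K,T=cam('top'); out.append(rect(cv2.imread(sys.argv[2])[:,:,::-1].copy(),K,T,.052))
    cv2.imwrite(sys.argv[1],np.hstack(out)); print(s['eef_rot'],s['tcp_pos'],s['joints'][5])
E
python3 look.py pics/w3.png pics/top0.png
```

```text
time_s: 5.1
tcp_pos: [0.4613, 0.0341, 0.2041]
eef_rot: [-180.0, 0.0, 52.0]
contact_force: [0.5, -0.0, -0.1]
gripper_width: 0.0876
gripper_force: 0.0
[-1.79998571e+02  1.45302406e-03  5.20375202e+01] [0.4612905  0.0341312  0.20405299] 113.30923264721851
```

View pics/w3.png

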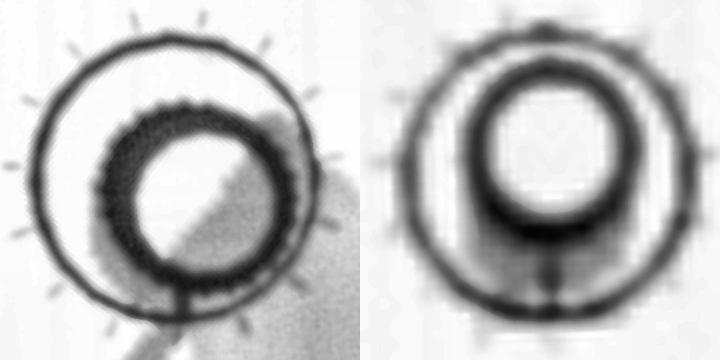

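```bash
python3 -m handwheel '[[0,0,0.05,-4,0],[0,0,0.05,-8,0],[0,0,0.05,-11,0],[0,0,0.05,-13,0],[0,0,0.05,-14.4,0],[0,0,0.05,-14.4,0],[0,0,0.05,-14.4,0]]' 25
python3 -m handwheel '[[0.4,0,0,0,0],[0.5,0,0,0,0],[0.55,0,0,0,0],[0.6,0,0,0,0],[0.7,0,0,0,0],[0.8,0,0,0,0],[0.8,0,0,0,0],[0.8,0,0,0,0]]' 25
```

```text
time_s: 6.02
tcp_pos: [0.4619, 0.0349, 0.0608]
eef_rot: [180.0, -0.1, 52.1]
contact_force: [-0.3, 0.2, 0.4]
gripper_width: 0.0877
gripper_force: 0.0
time_s: 7.02
tcp_pos: [0.4613, 0.0347, 0.06]
eef_rot: [-180.0, 0.0, 52.1]
contact_force: [-0.3, -0.5, 0.1]
gripper_width: 0.0187
gripper_force: 0.0
```

```bash
python3 - <<'E'
from h import *
s=get_state();print(s['gripper_width'],s['gripper_force'],s['contact_force'])
im,d=imaging.capture('wrist');jm,_=imaging.capture('side')
a=cv2.resize(jm[180:300,240:400],(640,480),interpolation=cv2.INTER_CUBIC)
cv2.imwrite('pics/g1.png',cv2.resize(np.hstack([im,a])[:,:,::-1],(800,300)))
E
```

```text
0.01867141716165115 0.0 [-0.30104023 -0.51546019  0.07265612]
```

View pics/g1.png

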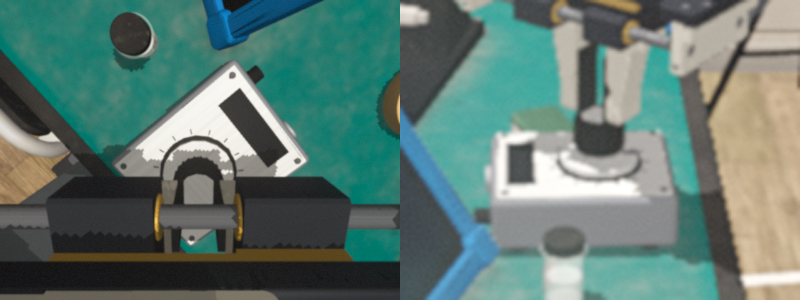

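```bash
python3 -m handwheel '[[0.8,0,0,0,0],[0.8,0,0,0,0],[0.8,0,0,0,0]]' 25
python3 -m handwheel '[[1,0,0,0,0],[1,0,0,0,0],[1,0,0,0,0],[1,0,0,0,0]]' 25
python3 - <<'E'
from h import *
s=get_state();K,T=cam('wrist',s);im,d=imaging.capture('wrist')
C=np.linalg.inv(T)
Tt=T@np.linalg.inv(np.array(imaging.get_calibration('wrist')['hand_eye']))
for q in ([0,0,0],[0,.017,0],[0,-.017,0],[0,.017,-.019],[0,-.017,-.019]):
    p=C@Tt@np.array(q+[1]);p=K@p[:3];print(q,p[:2]/p[2])
cv2.imwrite('pics/g2.png',cv2.resize(im[240:440,200:440,::-1],None,fx=3,fy=3))
E
```

```text
time_s: 7.5
tcp_pos: [0.4613, 0.0347, 0.0601]
eef_rot: [180.0, 0.0, 52.1]
contact_force: [0.2, -0.4, -1.6]
gripper_width: 0.0176
gripper_force: 0.0
time_s: 8.0
tcp_pos: [0.4613, 0.0347, 0.0601]
eef_rot: [-180.0, 0.0, 52.1]
contact_force: [-0.3, -0.6, -0.6]
gripper_width: 0.0002
gripper_force: 0.0
[0, 0, 0] [318.44917082 287.13657479]
[0, 0.017, 0] [355.87015656 287.17420515]
[0, -0.017, 0] [281.03359741 287.09894986]
[0, 0.017, -0.019] [359.85393087 304.04927473]
[0, -0.017, -0.019] [277.20173067 303.96346513]
```

View pics/g2.png

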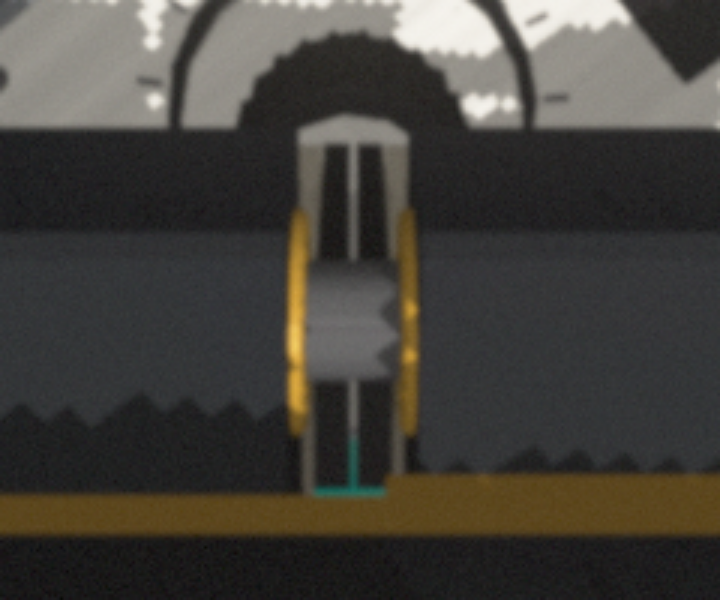

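```bash
python3 - <<'E'
from h import *
s=get_state();print(s['tcp_pos'],s['joints'])
K,T=cam('side');im,d=imaging.capture('side')
P=np.zeros((480,640,3));m=d>0
P[m]=cloud(K,T,d,np.ones_like(m))
for u in (310,314,317,320,323,326):
    print(u,[(v,*P[v,u].round(3)) for v in range(206,246,3)])
x=finder.cut_out('side','dial_grip');print([(a['p'],a['pixel'],a['region'].sum()) for a in x])
C=P[x[0]['region']&m];print(np.percentile(C,[5,50,95],axis=0).round(3))
C=cloud(*cam('wrist',s),imaging.capture('wrist')[1],finder.cut_out('wrist','dial_pointer')[0]['region']);print(np.percentile(C,[2,50,98],axis=0).round(3))
a=cv2.resize(im[180:280,250:390,::-1],None,fx=5,fy=5,interpolation=cv2.INTER_CUBIC);cv2.imwrite('pics/s2.png',a)
E
```

```text
[0.46125735 0.03467603 0.060039  ] [ 2.87943794e+01  9.30612341e+00 -3.64114570e+01 -3.21674303e-03
 -4.42871526e+01  1.13294820e+02]
310 [(206, np.float64(0.478), np.float64(0.035), np.float64(0.117)), (209, np.float64(0.478), np.float64(0.039), np.float64(0.113)), (212, np.float64(0.478), np.float64(0.035), np.float64(0.106)), (215, np.float64(0.478), np.float64(0.036), np.float64(0.101)), (218, np.float64(0.478), np.float64(0.036), np.float64(0.095)), (221, np.float64(0.478), np.float64(0.036), np.float64(0.089)), (224, np.float64(0.475), np.float64(-0.135), np.float64(-0.0)), (227, np.float64(0.478), np.float64(0.041), np.float64(0.081)), (230, np.float64(0.478), np.float64(0.043), np.float64(0.076)), (233, np.float64(0.478), np.float64(0.039), np.float64(0.068)), (236, np.float64(0.478), np.float64(0.042), np.float64(0.064)), (239, np.float64(0.478), np.float64(0.041), np.float64(0.058)), (242, np.float64(0.477), np.float64(0.038), np.float64(0.05)), (245, np.float64(0.478), np.float64(0.051), np.float64(0.052))]
314 [(206, np.float64(0.471), np.float64(0.04), np.float64(0.119))
[... 3881 characters left out ...]
4(0.047), np.float64(0.095)), (224, np.float64(0.451), np.float64(0.048), np.float64(0.09)), (227, np.float64(0.451), np.float64(0.043), np.float64(0.082)), (230, np.float64(0.0), np.float64(0.0), np.float64(0.0)), (233, np.float64(0.451), np.float64(0.048), np.float64(0.073)), (236, np.float64(0.451), np.float64(0.047), np.float64(0.066)), (239, np.float64(0.451), np.float64(0.05), np.float64(0.062)), (242, np.float64(0.45), np.float64(0.036), np.float64(0.049)), (245, np.float64(0.451), np.float64(0.052), np.float64(0.052))]
[(0.72, [320.3, 234.8], np.int64(298))]
[[0.447 0.04  0.059]
 [0.463 0.05  0.071]
 [0.478 0.054 0.081]]
[[0.445 0.024 0.05 ]
 [0.471 0.048 0.053]
 [0.486 0.061 0.083]]
```

View pics/s2.png

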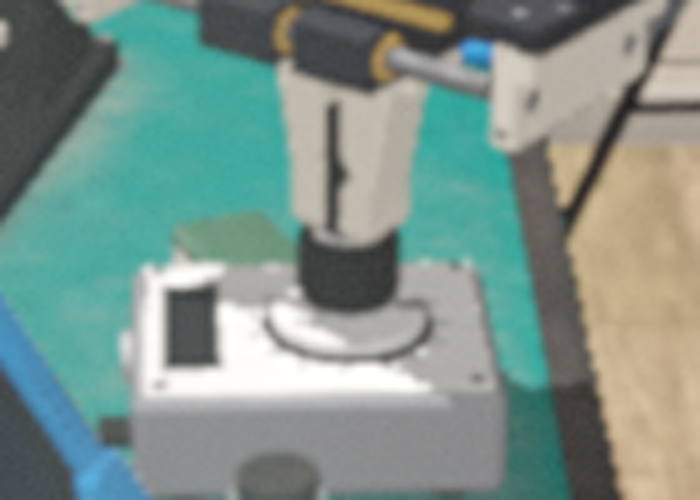

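```bash
python3 - <<'E'
from h import *
im,d=imaging.capture('wrist');K,_=cam('wrist');H=np.array(imaging.get_calibration('wrist')['hand_eye']);print(H.round(3))
for u in (308,328):
  for v in range(266,330,3):
    p=H[:3,:3]@(np.linalg.inv(K)@[u,v,1])*d[v,u]+H[:3,3];print(u,v,d[v,u].round(4),p.round(4),im[v,u])
E
```

```text
[[ 0.001 -0.964 -0.265  0.071]
 [ 1.     0.001 -0.001 -0.   ]
 [ 0.001 -0.265  0.964 -0.181]
 [ 0.     0.     0.     1.   ]]
308 266 0.1698 [ 0.0169 -0.0042 -0.0202] [43 41 37]
308 269 0.1683 [ 0.0162 -0.0042 -0.0219] [35 41 34]
308 272 0.1689 [ 0.0149 -0.0042 -0.0217] [43 41 38]
308 275 0.1683 [ 0.0139 -0.0042 -0.0226] [42 40 38]
308 278 0.1684 [ 0.0127 -0.0042 -0.0228] [43 40 39]
308 281 0.1692 [ 0.0113 -0.0042 -0.0223] [137 134 126]
308 284 0.1692 [ 0.0102 -0.0042 -0.0227] [145 142 135]
308 287 0.168 [ 0.0095 -0.0042 -0.0241] [115 111 105]
308 290 0.1652 [ 0.0094 -0.0041 -0.0271] [69 68 62]
308 293 0.1623 [ 0.0093 -0.004  -0.0301] [69 64 56]
308 296 0.1597 [ 0.0092 -0.004  -0.0328] [51 48 45]
308 299 0.1574 [ 0.0091 -0.0039 -0.0352] [45 41 38]
308 302 0.1546 [ 0.0091 -0.0039 -0.0381] [37 36 34]
308 305 0.1522 [ 0.009  -0.0038 -0.0406] [37 31 30]
308 308 0.1493 [ 0.0092 -0.0037 -0.0436] [35 35 32]
308 311 0.1472 [ 0.0091 -0.0037 -0.0458] [30 31 27]
308 314 0.145 [ 0.009  -0.0036 -0.0481] [27 26 26]
308 317 0.142 [ 0.0093 -0.0036 -0.0511] [30 27 26]
308 320 0.1411 [ 0.0087 -0.0036 -
[... 629 characters left out ...]
-0.0291] [107 102  95]
328 293 0.1613 [ 0.0097  0.0035 -0.031 ] [100  94  86]
328 296 0.1624 [ 0.0082  0.0036 -0.0303] [88 85 77]
328 299 0.1581 [ 0.0088  0.0035 -0.0346] [77 75 67]
328 302 0.1544 [ 0.0092  0.0034 -0.0383] [67 63 57]
328 305 0.1518 [ 0.0092  0.0033 -0.041 ] [62 60 54]
328 308 0.1502 [ 0.0088  0.0033 -0.0428] [60 56 51]
328 311 0.148 [ 0.0087  0.0032 -0.0451] [53 51 47]
328 314 0.1446 [ 0.0092  0.0031 -0.0484] [51 46 42]
328 317 0.1418 [ 0.0094  0.0031 -0.0513] [48 43 38]
328 320 0.1404 [ 0.009   0.003  -0.0528] [40 36 34]
328 323 0.1374 [ 0.0095  0.003  -0.0559] [39 38 36]
328 326 0.0864 [ 0.0316  0.0017 -0.1026] [39 39 36]
328 329 0.0866 [ 0.0309  0.0017 -0.1026] [45 46 43]
```

```bash
python3 -m handwheel '[[1,0,0,1.5,0],[1,0,0,3,0],[1,0,0,3,0],[0.5,0,0,3,0],[0.4,0,0,3,0],[0.4,0,0,3,0],[0.4,0,0,3,0],[0.4,0,0,3,0]]'
python3 - <<'E'
from h import *
im,d=imaging.capture('wrist');K,_=cam('wrist');H=np.array(imaging.get_calibration('wrist')['hand_eye'])
v,u=np.nonzero((d>0)&(d<.2));P=((H[:3,:3]@(np.linalg.inv(K)@np.stack([u,v,np.ones_like(u)])))*d[v,u]).T+H[:3,3]
m=(np.abs(P[:,0])<.0105)&(np.abs(P[:,1])<.06)&(P[:,2]>-.06);Q=P[m]
print(len(Q)); h,e=np.histogram(Q[:,2],bins=np.arange(-.06,.012,.003));print(list(zip(e.round(3),h)))
for a in (-1,1):
  q=Q[(Q[:,1]*a>0)];print(np.percentile(q,[1,50,99],axis=0).round(4))
K,T=cam('side');im2,d2=imaging.capture('side')
cv2.imwrite('pics/g3.png',np.hstack([cv2.resize(im[240:380,220:420],(400,280)),cv2.resize(im2[180:280,250:390],(400,280))])[:,:,::-1])
E
```

```text
time_s: 9.3
tcp_pos: [0.4613, 0.0347, 0.09]
eef_rot: [-180.0, 0.0, 52.1]
contact_force: [-0.6, 0.6, 0.6]
gripper_width: 0.0448
gripper_force: 0.0
3533
[(np.float64(-0.06), np.int64(142)), (np.float64(-0.057), np.int64(245)), (np.float64(-0.054), np.int64(223)), (np.float64(-0.051), np.int64(186)), (np.float64(-0.048), np.int64(274)), (np.float64(-0.045), np.int64(361)), (np.float64(-0.042), np.int64(240)), (np.float64(-0.039), np.int64(212)), (np.float64(-0.036), np.int64(197)), (np.float64(-0.033), np.int64(184)), (np.float64(-0.03), np.int64(212)), (np.float64(-0.027), np.int64(138)), (np.float64(-0.024), np.int64(35)), (np.float64(-0.021), np.int64(0)), (np.float64(-0.018), np.int64(0)), (np.float64(-0.015), np.int64(0)), (np.float64(-0.012), np.int64(0)), (np.float64(-0.009), np.int64(0)), (np.float64(-0.006), np.int64(0)), (np.float64(-0.003), np.int64(0)), (np.float64(0.0), np.int64(0)), (np.float64(0.003), np.int64(13)), (np.float64(0.006), np.int64(871))]
[[-0.0085 -0.0383 -0.0588]
 [ 0.009  -0.024  -0.0376]
 [ 0.0105 -0.0007  0.0082]]
[[-0.0087  0.0007 -0.0588]
 [ 0.009   0.0231 -0.0377]
 [ 0.0105  0.0374  0.0084]]
```

View pics/g3.png

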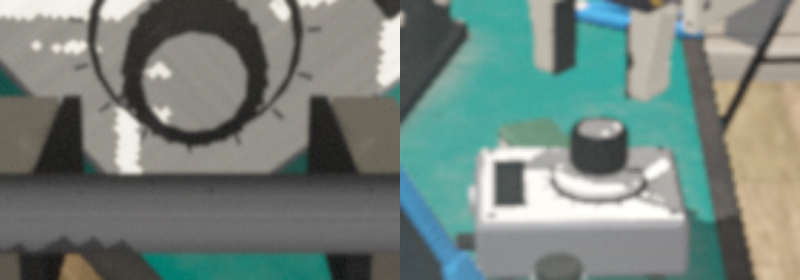

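```bash
python3 -m handwheel '[[0.2,0,0,0,0],[0.2,0,0,0,0],[0.2,0,0,-1.2,0],[0.2,0,0,-2.4,0],[0.2,0,0,-3.6,0],[0.2,0,0,-4.8,0],[0.2,0,0,-5.3,0],[0.2,0,0,-5.3,0]]' 25
python3 -m handwheel '[[0.4,0,0,0,0],[0.5,0,0,0,0],[0.6,0,0,0,0],[0.7,0,0,0,0],[0.8,0,0,0,0],[0.8,0,0,0,0],[0.8,0,0,0,0]]' 25
```

```text
time_s: 10.4
tcp_pos: [0.4611, 0.0345, 0.0366]
eef_rot: [-180.0, 0.1, 52.1]
contact_force: [0.3, 0.3, -0.1]
gripper_width: 0.0701
gripper_force: 0.0
time_s: 11.28
tcp_pos: [0.4614, 0.0348, 0.0372]
eef_rot: [180.0, -0.0, 52.1]
contact_force: [-1.3, 1.5, 1.5]
gripper_width: 0.0332
gripper_force: 25.0
```

```bash
python3 -m handwheel '[[0.8,0,0,0,-5],[0.8,0,0,0,-10],[0.8,0,0,0,-15],[0.8,0,0,0,-20],[0.8,0,0,0,-25],[0.8,0,0,0,-28],[0.8,0,0,0,-28]]'
python3 -c "
from h import *
print(get_state()['moment'])"
python3 -m handwheel '[[0.8,0,0,0,-5],[0.8,0,0,0,-10],[0.8,0,0,0,-14],[0.8,0,0,0,-14],[0.8,0,0,0,-14]]'
python3 look.py pics/k1.png
python3 -c "
from h import *
print(get_state()['moment'])"
```

```text
time_s: 12.15
tcp_pos: [0.4611, 0.0349, 0.037]
eef_rot: [-180.0, 0.0, 24.1]
contact_force: [-3.9, 3.7, 1.1]
gripper_width: 0.0337
gripper_force: 25.0
[1.29863135 0.87615623 0.07620827]
time_s: 12.78
tcp_pos: [0.4612, 0.0351, 0.037]
eef_rot: [-180.0, 0.0, 10.2]
contact_force: [-2.5, 4.6, 1.7]
gripper_width: 0.0333
gripper_force: 25.0
[-1.79969127e+02  1.40957609e-03  1.01675575e+01] [0.46115467 0.0350663  0.03699754] 71.38047007725291
[1.7760763  1.09412647 0.08309728]
```

View pics/k1.png

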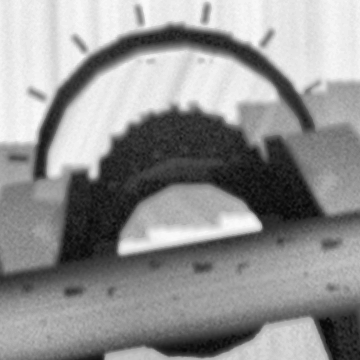

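```bash
cat > prof.py <<'E'
from look import *
def prof(im,K,T,z=.0535,c=(.4612,.035)):
    g=cv2.cvtColor(im,cv2.COLOR_RGB2GRAY).astype(np.float32);C=np.linalg.inv(T);o=[]
    for a in range(0,360,6):   # a: clockwise angle from world -x (6 o'clock), seen from above
        t=np.radians(180-a);rr=np.linspace(.0195,.0245,11)
        W=np.stack([c[0]+rr*np.cos(t),c[1]+rr*np.sin(t),np.full(11,z)])
        p=K@(C[:3,:3]@W+C[:3,3:]);p=(p[:2]/p[2]).astype(np.float32)
        o.append(int(cv2.remap(g,p[0][None],p[1][None],cv2.INTER_LINEAR).mean()))
    return np.array(o)
def show(t,o): print(t,' '.join(f'{a}:{v}' for a,v in zip(range(0,360,6),o)))
E
python3 - <<'E'
from prof import *
for n in ['side','top']:
    K,T=cam(n)
    show(n+'0',prof(cv2.imread(f'pics/{n}0.png')[:,:,::-1].copy(),K,T))
    im,_=imaging.capture(n); show(n,prof(im,K,T))
print([get_state()['moment'][2].round(3)])
for i in range(4):
    imaging.capture('wrist'); s=get_state();print(s['moment'][2].round(3),s['eef_rot'][2])
E
```

```text
side0 0:161 6:132 12:131 18:140 24:154 30:160 36:164 42:166 48:168 54:177 60:189 66:200 72:208 78:214 84:218 90:218 96:217 102:219 108:228 114:230 120:231 126:233 132:235 138:237 144:238 150:239 156:239 162:239 168:238 174:236 180:236 186:238 192:238 198:235 204:227 210:209 216:172 222:121 228:75 234:59 240:62 246:60 252:60 258:58 264:58 270:58 276:58 282:55 288:53 294:55 300:53 306:51 312:74 318:129 324:185 330:217 336:230 342:230 348:218 354:196
side 0:174 6:173 12:169 18:160 24:149 30:146 36:157 42:170 48:175 54:174 60:174 66:173 72:174 78:172 84:171 90:172 96:186 102:222 108:242 114:244 120:245 126:248 132:249 138:251 144:253 150:253 156:252 162:252 168:250 174:249 180:248 186:250 192:251 198:248 204:241 210:224 216:188 222:134 228:83 234:65 240:65 246:76 252:114 258:157 264:184 270:192 276:192 282:192 288:191 294:190 300:191 306:191 312:191 318:188 324:183 330:179 336:176 342:174 348:174 354:174
top0 0:146 6:161 12:152 18:152 24:166 30:180 36:188 42:196 48:211 54:227 60:234 66:231 72:234 78:236 84:233 90:232 96:235 102:238 108:239 114:238 120:239 126:235 132:232 138:228 144:220 150:204 156:197 162:182 168:175 174:172 180:162 186:160 192:164 198:163 204:167 210:164 216:160 222:162 228:167 234:177 240:179 246:189 252:199 258:212 264:224 270:231 276:234 282:237 288:234 294:226 300:219 306:216 312:201 318:183 324:185 330:179 336:168 342:165 348:157 354:128
top 0:147 6:141 12:120 18:88 24:75 30:68 36:66 42:83 48:120 54:148 60:153 66:151 72:144 78:125 84:91 90:59 96:47 102:47 108:50 114:50 120:52 126:54 132:56 138:57 144:57 150:56 156:55 162:53 168:52 174:53 180:52 186:50 192:52 198:58 204:65 210:80 216:92 222:105 228:107 234:90 240:64 246:47 252:39 258:38 264:36 270:37 276:39 282:39 288:40 294:43 300:58 306:76 312:99 318:121 324:133 330:140 336:144 342:149 348:152 354:149
[np.float64(0.068)]
0.067 10.169152215053646
0.089 10.171703649383996
0.063 10.171297399348925
0.042 10.167111562022464
```

```bash
cat > chk.py <<'E'
from prof import *
K,T=cam('side');im,_=imaging.capture('side');p=prof(im,K,T);print(' '.join(f'{a}:{v}' for a,v in zip(range(0,150,6),p)))
m=[]
for i in range(5): m.append(get_state()['moment'][2]);imaging.capture('side')
print('Mz',np.mean(m).round(3),'windup deg',np.degrees(np.mean(m)/.19).round(1),'yaw',get_state()['eef_rot'][2].round(1))
E
python3 -m handwheel '[[0.8,0,0,0,-5],[0.8,0,0,0,-10],[0.8,0,0,0,-15],[0.8,0,0,0,-20],[0.8,0,0,0,-24],[0.8,0,0,0,-24],[0.8,0,0,0,-24]]'; python3 chk.py
python3 -m handwheel '[[0.8,0,0,0,-5],[0.8,0,0,0,-10],[0.8,0,0,0,-15],[0.8,0,0,0,-20],[0.8,0,0,0,-24],[0.8,0,0,0,-24],[0.8,0,0,0,-24]]'; python3 chk.py
```

```text
time_s: 14.0
tcp_pos: [0.4612, 0.0353, 0.037]
eef_rot: [-180.0, 0.0, -13.8]
contact_force: [-3.6, 5.9, 1.7]
gripper_width: 0.0336
gripper_force: 25.0
0:173 6:172 12:172 18:172 24:173 30:174 36:172 42:162 48:142 54:130 60:145 66:167 72:172 78:172 84:172 90:172 96:170 102:168 108:172 114:176 120:175 126:181 132:197 138:215 144:228
Mz 0.059 windup deg 17.7 yaw -13.8
time_s: 15.18
tcp_pos: [0.4613, 0.0355, 0.037]
eef_rot: [-179.9, 0.0, -37.8]
contact_force: [-4.1, 7.1, 2.3]
gripper_width: 0.0335
gripper_force: 25.0
0:173 6:172 12:172 18:173 24:173 30:173 36:173 42:173 48:173 54:174 60:174 66:162 72:136 78:134 84:163 90:172 96:172 102:173 108:173 114:172 120:171 126:171 132:173 138:176 144:174
Mz 0.079 windup deg 23.9 yaw -37.8
```

```bash
python3 -m handwheel '[[0.8,0,0,0,-5],[0.8,0,0,0,-10],[0.8,0,0,0,-15],[0.8,0,0,0,-20],[0.8,0,0,0,-24],[0.8,0,0,0,-24],[0.8,0,0,0,-24]]'; python3 chk.py
```

```text
time_s: 16.35
tcp_pos: [0.4615, 0.0356, 0.0371]
eef_rot: [-179.9, 0.0, -61.8]
contact_force: [-2.7, 7.6, 2.5]
gripper_width: 0.0334
gripper_force: 25.0
0:173 6:172 12:172 18:173 24:173 30:173 36:173 42:173 48:174 54:173 60:174 66:173 72:173 78:175 84:172 90:152 96:133 102:159 108:173 114:172 120:173 126:173 132:173 138:172 144:171
Mz 0.057 windup deg 17.3 yaw -61.8
```

```bash
python3 -m handwheel '[[0.8,0,0,0,5],[0.8,0,0,0,10],[0.8,0,0,0,15],[0.8,0,0,0,17],[0.8,0,0,0,17],[0.5,0,0,0,17],[0.3,0,0,0,17],[0.3,0,0,0,17]]'
python3 -m handwheel '[[0.3,0,0,0,0],[0.3,0,0,0,0],[0.3,0,0,2.5,0],[0.3,0,0,5,0],[0.3,0,0,6.5,0],[1,0,0,6.5,0],[1,0,0,6.5,0],[1,0,0,6.5,0]]'; python3 chk.py
python3 - <<'E'
from prof import *
s=get_state();print(s['tcp_pos'],s['gripper_width'])
im,d=imaging.capture('wrist');K,T=cam('wrist',s);x=finder.cut_out('wrist','dial_grip')[0]
C=cloud(K,T,d,x['region']);C=C[C[:,2]>.077];print(x['p'],np.median(C,0),cv2.minEnclosingCircle(C[:,:2].astype(np.float32)))
E
```

```text
time_s: 17.65
tcp_pos: [0.4612, 0.0344, 0.037]
eef_rot: [180.0, -0.0, -44.9]
contact_force: [0.6, 0.4, -0.0]
gripper_width: 0.0578
gripper_force: 0.0
time_s: 18.65
tcp_pos: [0.4608, 0.0344, 0.1013]
eef_rot: [179.9, 0.0, -44.9]
contact_force: [0.5, -0.1, -0.4]
gripper_width: 0.0368
gripper_force: 0.0
0:184 6:176 12:171 18:171 24:171 30:172 36:172 42:171 48:172 54:172 60:172 66:173 72:172 78:173 84:171 90:149 96:132 102:161 108:172 114:171 120:172 126:186 132:215 138:238 144:246
Mz 0.005 windup deg 1.4 yaw -44.9
[0.46119043 0.03461368 0.10182954] 0.01300581911317904
0.77 [0.46236082 0.03339985 0.0824718 ] ((0.46073222160339355, 0.034976910799741745), 0.017973875626921654)
```

```bash
python3 -m handwheel '[[1,0,0,-1.5,0],[1,0,0,-3,0],[1,0,0,-3.8,0],[1,0,0,-4.1,0],[1,0,0,-4.1,0]]'
python3 -m handwheel '[[1,0,0,-0.05,0],[1,0,0,-0.1,0],[1,0,0,-0.15,0],[1,0,0,-0.2,0],[1,0,0,-0.25,0],[1,0,0,-0.3,0],[1,0,0,-0.3,0]]'
python3 -m handwheel '[[1,0,0,-0.05,0],[1,0,0,-0.1,0],[1,0,0,-0.1,0]]'
```

```text
time_s: 19.68
tcp_pos: [0.4614, 0.0347, 0.0612]
eef_rot: [180.0, -0.0, -44.9]
contact_force: [0.0, -1.3, -0.1]
gripper_width: 0.0006
gripper_force: 0.0
time_s: 20.55
tcp_pos: [0.4614, 0.0347, 0.0581]
eef_rot: [-180.0, -0.0, -44.9]
contact_force: [-0.2, -0.4, 3.2]
gripper_width: 0.0002
gripper_force: 1.4
time_s: 20.92
tcp_pos: [0.4613, 0.0347, 0.0571]
eef_rot: [-180.0, -0.0, -44.9]
contact_force: [-1.1, -0.1, 4.3]
gripper_width: 0.0004
gripper_force: 1.9
```

```bash
python3 -m handwheel '[[1,0,0,-0.05,0],[1,0,0,-0.1,0],[1,0,0,-0.15,0],[1,0,0,-0.15,0]]'
python3 -m handwheel '[[1,0,0,-0.03,0],[1,0,0,-0.03,0]]'
```

```text
time_s: 21.42
tcp_pos: [0.4614, 0.0347, 0.0556]
eef_rot: [-180.0, -0.0, -44.9]
contact_force: [-1.3, 0.9, 5.2]
gripper_width: 0.0004
gripper_force: 2.7
time_s: 21.68
tcp_pos: [0.4614, 0.0347, 0.0553]
eef_rot: [-180.0, -0.0, -44.9]
contact_force: [-0.6, -0.2, 5.2]
gripper_width: 0.0004
gripper_force: 2.8
```

```bash
python3 -m handwheel '[[1,0,0,-0.03,0],[1,0,0,-0.03,0]]'
python3 -m handwheel '[[1,0,0,-0.03,0],[1,0,0,-0.03,0]]'
```

```text
time_s: 21.92
tcp_pos: [0.4615, 0.0347, 0.0552]
eef_rot: [-180.0, -0.0, -44.9]
contact_force: [-1.8, -0.1, 8.2]
gripper_width: 0.0003
gripper_force: 3.6
time_s: 22.18
tcp_pos: [0.4615, 0.0347, 0.0551]
eef_rot: [-180.0, -0.0, -44.9]
contact_force: [-3.0, 0.6, 10.3]
gripper_width: 0.0006
gripper_force: 5.0
```

```bash
python3 -m handwheel '[[1,0,0,0,0],[1,0,0,0.5,0],[1,0,0,2,0],[1,0,0,5,0],[1,0,0,9,0],[1,0,0,13,0],[1,0,0,13,0],[1,0,0,13,0]]'; python3 chk.py
python3 - <<'E'
from prof import *
s=get_state();print(s['tcp_pos'],s['contact_force'])
im,d=imaging.capture('wrist');K,T=cam('wrist',s);x=finder.cut_out('wrist','dial_grip')[0]
C=cloud(K,T,d,x['region']);C=C[C[:,2]>.074];print(x['p'],np.median(C,0))
im,d=imaging.capture('side');K,T=cam('side')
for q in ['vial','fuse_tin','terminal_block']:
    x=finder.cut_out('side',q)[0];print(q,x['p'],x['pixel'])
E
```

```text
time_s: 23.18
tcp_pos: [0.4607, 0.0346, 0.184]
eef_rot: [180.0, 0.0, -44.9]
contact_force: [0.6, -0.0, -1.1]
gripper_width: 0.0002
gripper_force: 0.0
0:187 6:176 12:169 18:167 24:169 30:172 36:174 42:175 48:177 54:186 60:199 66:210 72:219 78:225 84:225 90:199 96:179 102:212 108:221 114:225 120:233 126:238 132:244 138:245 144:245
Mz 0.01 windup deg 3.1 yaw -44.9
[0.46095348 0.03453802 0.1839047 ] [ 0.14078082  0.05248308 -0.31626491]
0.88 [0.46186286 0.0340334  0.08241888]
vial 0.89 [305.7, 286.8]
fuse_tin 0.67 [292.7, 228.8]
terminal_block 0.88 [300.2, 353.0]
```

```bash
python3 -c "
from plant import r
print(r.close_job())"
```

```text
the job is handed in; nothing more can be done
None
```

I turned the dial four clicks clockwise (the pointer went from 0° to about 96°), let it go, pushed it to its stop at about 10 N, saw it back up at its starting height, and handed the job in. The verdict was not shown, and the bystanders looked unmoved in the last side view.

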